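Fish the dropped stop block out of the saw's dust chute

ROBOT

A 7-joint arm with a two-finger parallel gripper is mounted at the origin on the work surface. World frame = base frame: x ahead of the robot, y to its left, z up, the work surface at z = 0. Lengths are in m, angles in rad, forces in N, time in s.
With the tool pointing down it reaches from about 0.425 to 0.95 m from the base axis. Payload 4.7 kg.
Tool frame: the origin (TCP) lies at the very end of the fingers, on their centre line; the grasp point (between the pads) lies arm.grip_point_offset behind it (arm.grip_point_offset is the distance from the TCP to the grasp point, in m); z points along the fingers, y is the line along which they close (so a half turn about z gives the same grasp; the last joint's range is limited). The gripper opens to 85 mm and grips with 20 to 120 N. Pads are 22 mm wide; open, the fingers measure 114 mm over their backs; the gripper's body (76 mm by 85 mm) begins 54 mm behind the grasp point. The pads swing forward as they close: fully open they stand 13 mm farther back than shut.
Start: joints at [-1.222, 0.469, -0.049, 1.532, 0.024, 1.141, -0.082], TCP at [0.249, 0.627, 0.231] pointing down, gripper open.
Joint ranges: [-2.59, 2.59], [-0.33, 1.99], [-1.39, 1.29], [0.1, 2.45], [-1.04, 4.18], [0.21, 1.99], [-2.66, 2.66]. Speed limits (rad/s): [2.57, 2.57, 3.14, 3.14, 3.14, 3.14, 3.14].

INTERFACE

Orientations are given as a unit quaternion [x, y, z, w].
In Python, from station import arm gives the robot as it stands. The module is installed in compiled form; this text tells all that it offers.
- The arm moves only by the tool arm_command, never from a script. Its argument "steps" is a list of rows, each an object with "hand": the opening in per cent of the stroke, from 0 (shut) to 100 (fully open); "dp": the shift along the tool's x, y, z in cm, a list of three; "rotation": the turn, a rotation vector about the tool's x, y, z in degrees, a list of three. A call has 1 to 10 rows; each row is the pose to reach, as a shift and turn from the pose commanded when the call began, along the tool's axes at that moment; what a row does not reach only later rows make up. A row lasts 1/12 s, in which the tool goes at most 41.7 mm and 7.16 degrees, less where a joint would pass 70% of its speed; a pose out of reach is approached as far as the arm can. A call with a gripper value outside its range is refused whole. The fingers move at their own pace and stop on an object; "squeeze" is the grip in N (left out, the last holds). Time passes only in rows, so rows that repeat a pose let the fingers close. It gives the time, the measured TCP pose, the force, the opening and the grip force at its end, in the units of the state.
- arm.sense(): the state, without advancing time (a new reading comes with each control period).
- arm.camera(name): name is "side" or "top" or "wrist"; returns a dict with "image" (480x640x3 uint8, red, green, blue), "vertical_fov" (degrees; the focal length in pixels is half the picture's height over the tangent of half this angle, whatever the lens; pixels are square), "cx", "cy" (the principal point, pixels), "dist" ([k1, k2, p1, p2, k3] as OpenCV has them; the pictures are not rectified), "world_from_camera" (4x4, takes a point from camera to world coordinates); the wrist camera has in their place "mount" (4x4, takes a point from camera to tool coordinates, whose origin is the TCP and whose axes are the flange's). Camera axes: x right, y down, z forward; pixel columns grow to the right and rows downward; lengths in m; the calibration is good to about 2 mm. A picture is of the moment at which its call begins: read the wrist's pose just before it. There is no depth.
- arm.finish_job(): hands the job in; it is judged then, once.
The state is a dict: "time": time; "joints": joint angles; "qvel": joint speeds; "joint_torque": joint torques, N m; "tool_pos": TCP position; "tcp_rot": TCP orientation; "force": force on the tool from outside, world axes, zero at the start; "ft_torque": the same for the moment, N m; "width": opening from 0.0 (shut) to 1.0 (fully open); "grasp_force": force on a finger pad.
Only numpy, scipy, OpenCV 4.12 (cv2) and the standard library are available. Lean on these libraries where they do the work, as an engineer would, in place of code of your own. Each camera call takes 0.05 s, during which the arm holds its last target. There are 200 camera calls.

TASK

The saw's steel stop block has dropped into the narrow dust chute and lies under the slotted clear cover. Take the telescopic hook picker from its wooden stand, feel gently for the block with it, draw the block by its staple handle to the open mouth, lift it out and set it down upright near the middle of the low plywood board without dropping it; then put the picker back in its stand, hanging upright. Touch the block only with the picker, never push or pull with it harder than 25 N (it is slender), and leave the glue bottle, tape roll and screwdriver alone.

Things in the scene. Friction and masses are not known exactly. Their poses are not given: they have to be found in the camera images.
- chute: Fixed narrow dust chute of sheet steel (one side wall clear), 198 mm long (its x) x 70 mm wide (its y) x 115 tall, walls and floor 4 thick, so 190 x 62 inside with the inner floor at z = 4. Origin: centre of the underside, on the bench; z up. A low foot flange reaches y = +-52. A hose leaves its +x end; the open mouth is at the -x end of its top.
- chute_mouth (a point): Centre of the chute's open mouth, level with its top (z = 115), axes as the chute's. Sizes in mm: the mouth is 80 long (x) x 62 wide: x = -95 to -15 from the chute's middle. The rest of the top, to the +x end wall, is a clear cover 4 thick with a slot along its middle, 26 wide, open to the mouth and running to the +x end wall.
- block_mid (a point): Centre of the loose steel stop block, in mm 64 (its x) x 44 (its y) x 20 tall, 0.3 to 0.6 kg. It starts flat on the chute's inner floor, wholly under the cover, its x along the chute's x within 4 deg and within 4 mm of the chute's middle in y. Axes as the block's, z up.
- block: The same block; origin at its underside's centre. A rigid staple handle stands across its middle, along its y: a bar 6 x 6 mm whose underside is 15 mm and top 21 mm above the block's top face, on two 6 mm legs at y = +-16 mm (26 clear between). The rest of the top face, 29 mm on either side of the bar, is flat and free.
- picker_grip (a point): Centre of the picker's square rubber grip, 22 x 22 mm and 56 mm tall, z up as it hangs. Below it a flange 64 (x) x 52 (y) x 6 mm, underside 34 mm below this point, rests on the stand's rim. Below the flange, on the grip's axis, a tube 12 mm in diameter and 45 long, then a rod 8 mm in diameter ending in a hook foot. 0.18 kg in all.
- picker: The same picker; origin at its flange's underside. Foot: a plate 5 mm thick, 14 mm wide (y), from x = +4 to -17: the toe points to the picker's -x; a lip at the toe's end (x = -14 to -17) stands 3 above the plate. The rod telescopes, held by stiff friction (45 N), and is set differently each time, not measured: the foot's underside is 134 to 164 mm below the grip's centre.
- stand_top (a point): Centre of the rim of the fixed wooden stand, a hollow box open at the top, in mm 64 (x) x 52 (y), 140 tall, walls 8 thick, pocket 48 x 36; base 100 x 90 x 12. The picker hangs in it with its flange on the rim, its x along the stand's x within 2 deg, centred within 1.5 mm. z up.
- board_top (a point): Centre of the upper face of the fixed low plywood board, 200 (x) x 160 (y) x 15 mm thick, lying on the bench. z up.
- glue: Bystander: white glue bottle, 64 mm diameter, 190 mm tall, origin at its underside's centre.
- tape: Bystander: roll of masking tape lying flat, 100 mm diameter, 25 mm tall, origin at its underside's centre.
- driver: Bystander: screwdriver, about 200 mm long, lying on the bench.
Mind the look-alikes: they are no part of the job. Of the things like the part that bears stand_top, leave any that is blue, purple or yellow; of the rest the larger one is meant.

How it is judged:
By the outcome, as a careful person would: the job done as asked, in the order asked, and still so for the second after the job is handed in, with the robot touching nothing.
It also fails if it takes over 70 s, if anything falls off the work surface, if the arm or the gripper's body presses on something with over 40 N, if the wrist force passes 120 N, or if a joint passes its speed limit or range.

## Working session

There is one attempt and no reset: what is moved stays moved. The work goes in short steps, Python scripts to look and compute and a tool call to move; the robot and the scene stay as the last step left them, time stands still between calls to the robot, and variables do not carry over. Pictures are saved under pics/ and viewed, at most 10 in all, crops included, and the job is handed in when it is done.

Besides the shell and the picture viewer there is one more tool, called after "Emit:" as name(argument=value, ...) on one line, values as JSON. arm_command: Moves the arm, as the interface text tells. Its arguments: {"type":"object","properties":{"steps":{"type":"array","items":{"type":"object","properties":{"hand":{"type":"number"},"dp":{"type":"array","items":{"type":"number"}},"rotation":{"type":"array","items":{"type":"number"}}}}},"squeeze":{"type":"number"}},"required":["steps"]}

```bash
mkdir -p pics; cat > h.py <<'E'
import numpy as np,cv2
from scipy.spatial.transform import Rotation as R
from station import arm
def K(c):
    f=240/np.tan(np.radians(c['vertical_fov'])/2)
    return np.array([[f,0,c['cx']],[0,f,c['cy']],[0,0,1.]])
def shot(name,fn=None):
    s=arm.sense(); c=arm.camera(name)
    if 'mount' in c:
        T=np.eye(4);T[:3,:3]=R.from_quat(s['tcp_rot']).as_matrix();T[:3,3]=s['tool_pos']
        c['world_from_camera']=T@np.array(c['mount'])
    if fn: cv2.imwrite('pics/'+fn,c['image'][:,:,::-1])
    np.save('/tmp/'+name+'.npy',c,allow_pickle=True)
    return c
def load(name): return np.load('/tmp/'+name+'.npy',allow_pickle=True).item()
def ray(c,px):
    p=cv2.undistortPoints(np.array(px,float).reshape(-1,1,2),K(c),np.array(c['dist'],float)).reshape(-1,2)
    M=np.array(c['world_from_camera'])
    d=np.c_[p,np.ones(len(p))]@M[:3,:3].T
    return M[:3,3],d
def onz(c,px,z):
    o,d=ray(c,px); return o+d*((z-o[2])/d[:,2])[:,None]
def proj(c,P):
    M=np.linalg.inv(np.array(c['world_from_camera']))
    r,_=cv2.Rodrigues(M[:3,:3]); return cv2.projectPoints(np.array(P,float).reshape(-1,1,3),r,M[:3,3],K(c),np.array(c['dist'],float))[0].reshape(-1,2)
E
python3 - <<'E'
from h import *
for n in ('top','side'):
    c=shot(n,n+'0.png'); print(n,c['vertical_fov'],np.round(c['world_from_camera'],3).tolist())
s=arm.sense();print({k:np.round(v,3).tolist() for k,v in s.items()},arm.grip_point_offset)
print(np.round(R.from_quat(s['tcp_rot']).as_matrix(),3))
E
```

```text
top 45.91797399897688 [[-0.024, -0.998, 0.054, 0.512], [-1.0, 0.025, 0.01, -0.036], [-0.011, -0.054, -0.998, 1.112], [0.0, 0.0, 0.0, 1.0]]
side 51.53472435930806 [[0.845, -0.408, 0.344, 0.257], [-0.534, -0.653, 0.537, -0.487], [0.006, -0.638, -0.77, 0.801], [0.0, 0.0, 0.0, 1.0]]
{'time': 0.1, 'joints': [-1.222, 0.469, -0.049, 1.534, 0.024, 1.141, -0.082], 'qvel': [-0.001, -0.002, -0.001, -0.003, 0.002, -0.002, -0.0], 'joint_torque': [0.0, -51.152, -0.047, -23.839, 0.011, 0.004, 0.0], 'tool_pos': [0.249, 0.627, 0.23], 'tcp_rot': [0.188, 0.982, -0.001, -0.0], 'force': [-0.815, -0.3, 0.019], 'ft_torque': [-0.016, -0.032, 0.022], 'grasp_force': 0.0, 'width': 0.999} 0.0187
[[-0.929  0.369 -0.001]
 [ 0.369  0.929 -0.002]
 [-0.    -0.002 -1.   ]]
```

View pics/top0.png

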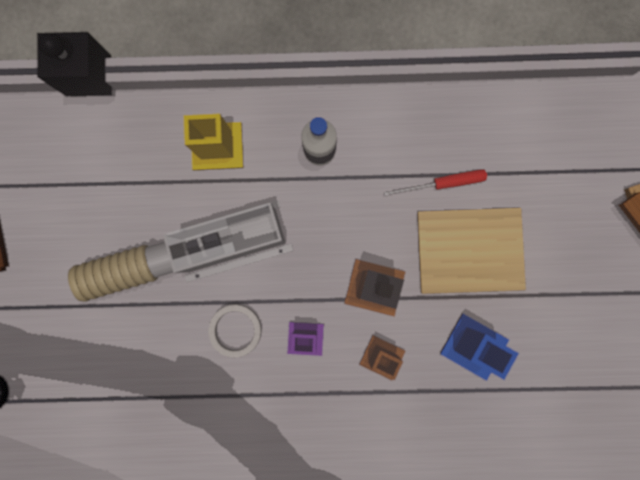

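View pics/side0.png

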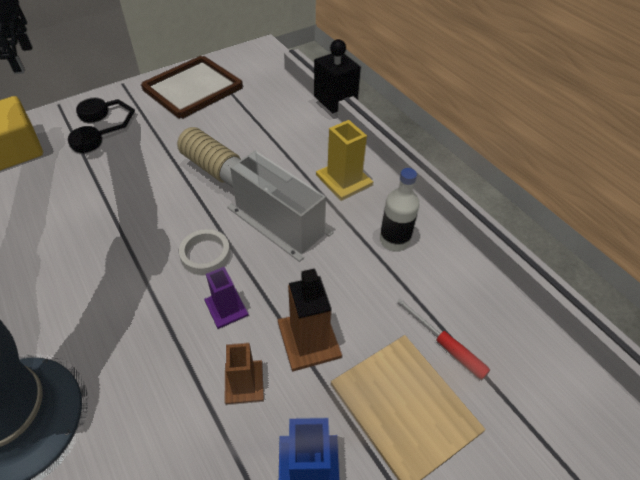

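The top view shows the brown stand with the picker at (376,287), the chute at (225,240) with its mouth at the right end, and the board at (471,250). Next is a zoomed crop of the chute and stand.

```bash
python3 - <<'E'
from h import *
c=load('top');im=c['image'][:,:,::-1]
a=cv2.resize(im[190:290,150:300],None,fx=5,fy=5,interpolation=cv2.INTER_CUBIC)
cv2.imwrite('pics/chute.png',a)
hsv=cv2.cvtColor(np.ascontiguousarray(im),cv2.COLOR_BGR2HSV)
def rect(m,z,roi):
    mm=np.zeros_like(m);x0,y0,x1,y1=roi;mm[y0:y1,x0:x1]=m[y0:y1,x0:x1]
    cs,_=cv2.findContours(mm,cv2.RETR_EXTERNAL,cv2.CHAIN_APPROX_NONE);k=max(cs,key=cv2.contourArea)
    W=onz(c,k.reshape(-1,2),z)[:,:2]
    print(cv2.minAreaRect((W*1000).astype(np.float32)))
board=cv2.inRange(hsv,(10,60,120),(30,160,255));rect(board,.015,(405,195,540,305))
dark=cv2.inRange(hsv,(0,0,0),(180,255,75));rect(dark,.146,(350,260,405,312))
brown=cv2.inRange(hsv,(0,90,30),(18,255,200));rect(brown,.012,(335,250,412,325))
print(hsv[275:300:4,355:405:4,2])
E
```

```text
((550.0303344726562, -317.1166687011719), (159.75363159179688, 200.44854736328125), 0.7392860651016235)
((485.2464294433594, -126.20204162597656), (73.863037109375, 49.98896408081055), 72.42626190185547)
((483.141357421875, -129.2997283935547), (98.44601440429688, 87.53140258789062), 74.44960021972656)
[[118  78  68  66  64  65  54  57  72  84 117 119 120]
 [100  75  66  66  65  63  54  53  55  65  64  72 106]
 [101  70  67  66  65  58  51  53  51  63  65  65 116]
 [ 99  66  66  65  65  53  49  55  53  55  65  63 142]
 [100  64  64  67  66  52  54  54  55  56  65  66 147]
 [102  65  65  66  64  62  55  55  54  59  66  82 141]
 [105  95  83  66  65  65  64  66  64  65  65  86  94]]
```

View pics/chute.png

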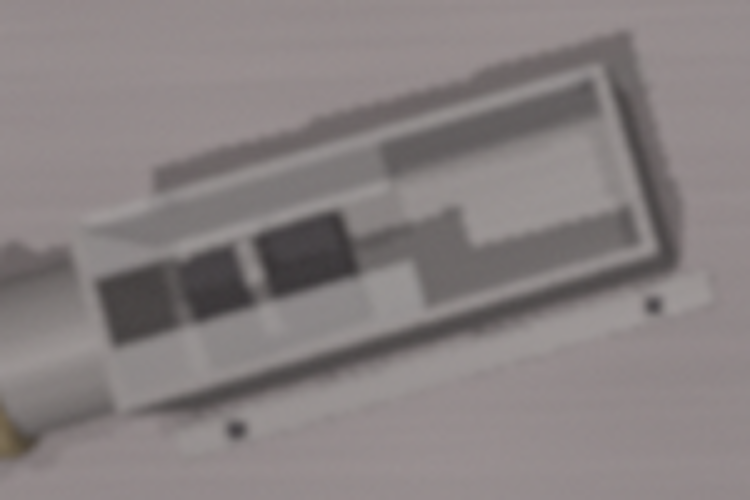

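The crop shows the chute's top corners at about (80,220), (605,65), (660,248) and (118,410). The block's dark face runs from x=185 to 350 in the slot, and its light handle bar is at about (253,265).

```bash
python3 - <<'E'
from h import *
c=load('top')
f=lambda p:(np.array(p,float)+.5)/5-.5+[150,190]
C=onz(c,f([(80,220),(605,65),(660,248),(118,410)]),.115)[:,:2]*1000
print(C.round(1)); L=lambda i,j:np.linalg.norm(C[i]-C[j]).round(1)
print(L(0,1),L(2,3),L(1,2),L(0,3))
m=C.mean(0); ux=(C[0]+C[3]-C[1]-C[2]);ux/=np.linalg.norm(ux); uy=np.array([-ux[1],ux[0]])
print('chute',m,'yaw',np.degrees(np.arctan2(ux[1],ux[0])))
mouth_end=(C[1]+C[2])/2; print('mid from mouth end',mouth_end+99*ux)
for n,p,z in (('bar',(253,265),.045),('blk -x',(352,245),.024),('blk+x',(185,290),.024),('cover edge',(400,230),.115),('mouth edge',(633,157),.115)):
    w=onz(c,f([p]),z)[0,:2]*1000; d=w-(mouth_end+99*ux); print(n,w.round(1),'local',(d@ux).round(1),(d@uy).round(1))
s=load('side')
c2=s['image'][140:260,220:340,::-1]
c3=s['image'][260:370,270:350,::-1]
cv2.imwrite('pics/sidez.png',np.hstack([cv2.resize(c2,(480,480),interpolation=2),cv2.resize(c3,(320,440),interpolation=2)[:480] if 0 else cv2.copyMakeBorder(cv2.resize(c3,(320,440),interpolation=2),0,40,0,0,0)]))
E
```

```text
[[588.9 244.9]
 [639.3  58.3]
 [573.9  40.2]
 [521.6 232.1]]
193.2 199.0 67.8 68.6
chute [580.93465298 143.86479593] yaw 105.1873895678333
mid from mouth end [580.68689598 144.77748707]
bar [575.7 199.4] local 54.0 -9.5
blk -x [583.7 165.8] local 19.4 -8.4
blk+x [568.  230.3] local 85.9 -10.1
cover edge [582.6 131.9] local -13.0 1.6
mouth edge [606.4  49. ] local -99.1 0.3
```

View pics/sidez.png

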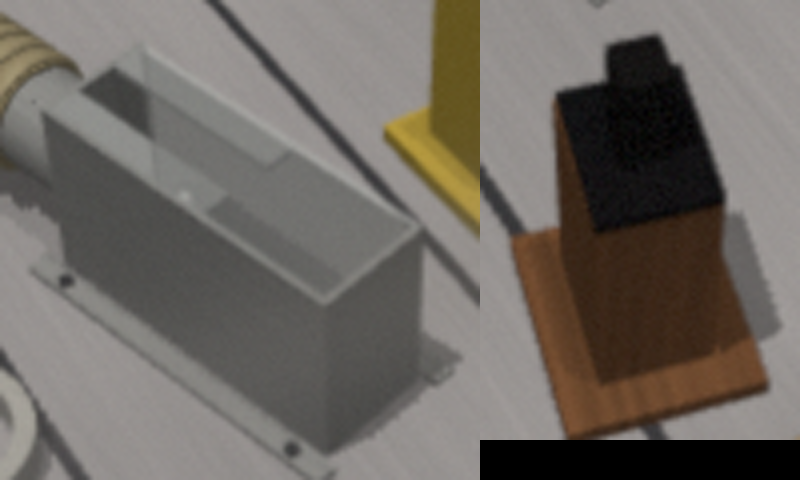

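The side view confirms the picker's black grip on the tall brown stand and the chute's open mouth end nearest the board. I'll move above the stand now.

```bash
cat >> h.py <<'E'
def go(x,y,z,yaw):
    "world mm, yaw deg of tool y axis (half-turn equivalence) -> dp cm, rot deg from the measured pose, tool held vertical"
    s=arm.sense();M=R.from_quat(s['tcp_rot']);m=M.as_matrix()
    cur=np.degrees(np.arctan2(m[1,1],m[0,1]));d=(yaw-cur+90)%180-90
    a=np.radians(cur+d);T=np.array([[-np.sin(a),np.cos(a),0],[np.cos(a),np.sin(a),0],[0,0,-1]]).T
    T=np.c_[np.array([np.cos(a-np.pi/2)*-1,np.sin(a-np.pi/2)*-1,0]),[np.cos(a),np.sin(a),0],[0,0,-1]]
    rv=(M.inv()*R.from_matrix(T)).as_rotvec(degrees=True)
    if np.linalg.det(T)<0: print('bad')
    print('t',s['time'],'dp',(m.T@(np.array([x,y,z])/1000-s['tool_pos'])*100).round(2),'rot',rv.round(2),'F',np.round(s['force'],1),'w',round(s['width'],3),'q',np.round(s['joints'],2))
E
python3 -c "
from h import *
go(485,-127,320,74.4)
"
```

```text
t 0.1 dp [-49.77 -61.38  -8.85] rot [-0.1  -0.   -6.04] F [-0.8 -0.3  0. ] w 0.999 q [-1.22  0.47 -0.05  1.53  0.02  1.14 -0.08]
```

Emit:
arm_command(steps=[{"hand": 100, "dp": [0, 0, -4], "rotation": [0, 0, 0]}, {"hand": 100, "dp": [-5, -6, -8.9], "rotation": [0, 0, -2]}, {"hand": 100, "dp": [-49.8, -61.4, -8.9], "rotation": [-0.1, 0, -6]}, {"hand": 100, "dp": [-49.8, -61.4, -8.9], "rotation": [-0.1, 0, -6]}, {"hand": 100, "dp": [-49.8, -61.4, -8.9], "rotation": [-0.1, 0, -6]}, {"hand": 100, "dp": [-49.8, -61.4, -8.9], "rotation": [-0.1, 0, -6]}, {"hand": 100, "dp": [-49.8, -61.4, -8.9], "rotation": [-0.1, 0, -6]}, {"hand": 100, "dp": [-49.8, -61.4, -8.9], "rotation": [-0.1, 0, -6]}, {"hand": 100, "dp": [-49.8, -61.4, -8.9], "rotation": [-0.1, 0, -6]}, {"hand": 100, "dp": [-49.8, -61.4, -8.9], "rotation": [-0.1, 0, -6]}])

```text
time: 0.93
tool_pos: [0.3594, 0.2736, 0.3051]
tcp_rot: [0.136, 0.991, 0.001, -0.0]
force: [0.4, -1.0, -0.3]
width: 0.998
grasp_force: 0.0
```

```bash
python3 -c "
from h import *
go(485,-127,320,74.4)
"
```

```text
t 0.9333 dp [-22.9  -35.19  -1.55] rot [ 0.09 -0.01 -0.04] F [ 0.4 -1.  -0.3] w 0.998 q [-0.83  0.03  0.09  1.94 -0.    1.17  0.56]
```

Emit:
arm_command(steps=[{"hand": 100, "dp": [-22.9, -35.2, -1.5], "rotation": [0, 0, 0]}, {"hand": 100, "dp": [-22.9, -35.2, -1.5], "rotation": [0, 0, 0]}, {"hand": 100, "dp": [-22.9, -35.2, -1.5], "rotation": [0, 0, 0]}, {"hand": 100, "dp": [-22.9, -35.2, -1.5], "rotation": [0, 0, 0]}, {"hand": 100, "dp": [-22.9, -35.2, -1.5], "rotation": [0, 0, 0]}, {"hand": 100, "dp": [-22.9, -35.2, -1.5], "rotation": [0, 0, 0]}, {"hand": 100, "dp": [-22.9, -35.2, -1.5], "rotation": [0, 0, 0]}, {"hand": 100, "dp": [-22.9, -35.2, -1.5], "rotation": [0, 0, 0]}, {"hand": 100, "dp": [-22.9, -35.2, -1.5], "rotation": [0, 0, 0]}, {"hand": 100, "dp": [-22.9, -35.2, -1.5], "rotation": [0, 0, 0]}])

```text
time: 1.77
tool_pos: [0.4837, -0.1233, 0.3196]
tcp_rot: [0.136, 0.991, 0.001, 0.0]
force: [1.4, 0.9, 1.5]
width: 1.001
grasp_force: 0.0
```

```bash
python3 - <<'E'
from h import *
c=shot('wrist','w1.png');print(np.round(c['mount'],3).tolist(),c['vertical_fov'])
go(485,-127,320,74.4)
E
```

```text
[[-0.0, -0.953, -0.302, 0.077], [1.0, 0.0, -0.001, -0.001], [0.001, -0.302, 0.953, -0.144], [0.0, 0.0, 0.0, 1.0]] 71.43051264362981
t 1.8167 dp [0.15 0.54 0.03] rot [-0.24  0.28 -0.69] F [ 2.2 -6.4  1.3] w 1.004 q [-0.34  0.11  0.58  1.84 -0.06  1.21  1.54]
```

View pics/w1.png

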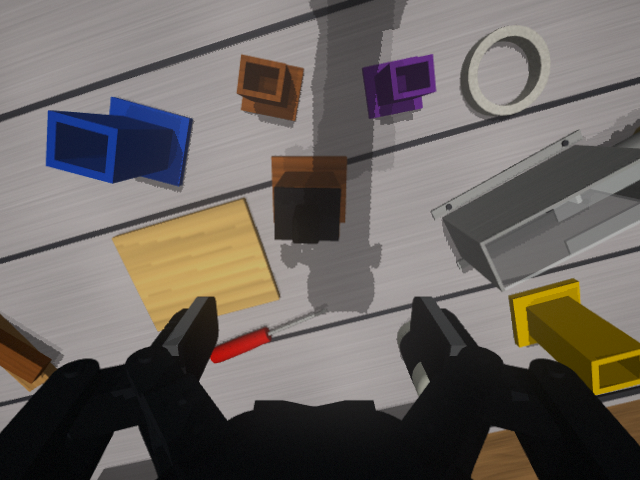

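The wrist view shows the flange as a black patch spanning columns 274–340 and rows 187–242, on the brown stand. It is aligned with the image, so the yaw is good.

```bash
python3 - <<'E'
from h import *
arm.camera('side');c=shot('wrist')
im=np.ascontiguousarray(c['image'][:,:,::-1]);hsv=cv2.cvtColor(im,cv2.COLOR_BGR2HSV)
m=((im.max(2)<62)).astype(np.uint8)*255
mm=np.zeros_like(m);mm[150:262,255:360]=m[150:262,255:360]
mm=cv2.morphologyEx(mm,cv2.MORPH_OPEN,np.ones((5,5)))
cs,_=cv2.findContours(mm,cv2.RETR_EXTERNAL,cv2.CHAIN_APPROX_NONE);k=max(cs,key=cv2.contourArea)
print(cv2.boundingRect(k),cv2.contourArea(k))
s=arm.sense();M=R.from_quat(s['tcp_rot']).as_matrix();p=np.array(s['tool_pos'])
W=onz(c,k.reshape(-1,2),.146)
r=cv2.minAreaRect((W[:,:2]*1000).astype(np.float32));print(r, cv2.boxPoints(r).round(1).tolist())
L=(W-p)@M*1000
print('tool frame x',L[:,0].min(),L[:,0].max(),'y',np.percentile(L[:,1],[2,98]))
ys=[np.median(L[abs(L[:,0]-(L[:,0].max()-15))<6][:,1][L[abs(L[:,0]-(L[:,0].max()-15))<6][:,1]*sg>0]) for sg in(-1,1)];print(ys)
print(p)
E
```

```text
(280, 169, 67, 72) 3927.0
((476.4721984863281, -129.5109100341797), (63.95370101928711, 70.30557250976562), 73.71724700927734) [[433.79998779296875, -150.3000030517578], [501.20001220703125, -170.10000610351562], [519.2000122070312, -108.69999694824219], [451.70001220703125, -89.0]]
tool frame x -29.5749722299569 40.72151857626904 y [-38.44021454  25.3836549 ]
[np.float64(-23.901558146225227), np.float64(23.269925010397053)]
[ 0.48367106 -0.12488307  0.31935302]
```

```bash
python3 - <<'E'
from h import *
c=shot('wrist','w2.png')
im=c['image'];print([(r,im[r,300].tolist(),im[r,330].tolist()) for r in range(140,262,4)])
M=c['world_from_camera']
print(proj(c,[[.485,-.127,.202],[.485,-.127,.146],[.483,-.129,.012]]))
cv2.imwrite('pics/w2c.png',cv2.resize(im[130:280,230:390,::-1],None,fx=3.7,fy=3.7,interpolation=2))
go(485,-127,320,74.4)
E
```

```text
[(140, [161, 155, 155], [82, 78, 78]), (144, [163, 157, 156], [83, 79, 79]), (148, [143, 139, 137], [86, 81, 81]), (152, [142, 136, 134], [84, 80, 80]), (156, [105, 80, 63], [62, 44, 33]), (160, [118, 70, 39], [67, 44, 30]), (164, [106, 65, 38], [61, 39, 26]), (168, [101, 63, 36], [57, 39, 28]), (172, [63, 42, 30], [54, 35, 26]), (176, [62, 42, 29], [53, 36, 26]), (180, [62, 43, 30], [53, 36, 27]), (184, [62, 40, 27], [51, 34, 24]), (188, [35, 31, 31], [25, 24, 23]), (192, [38, 34, 34], [28, 24, 25]), (196, [36, 33, 32], [28, 27, 26]), (200, [36, 34, 33], [29, 27, 26]), (204, [31, 29, 26], [26, 23, 24]), (208, [32, 28, 28], [28, 25, 25]), (212, [29, 26, 23], [27, 24, 25]), (216, [31, 27, 25], [25, 23, 21]), (220, [31, 27, 24], [30, 27, 27]), (224, [31, 28, 26], [30, 29, 28]), (228, [35, 31, 27], [30, 30, 28]), (232, [35, 32, 29], [29, 28, 28]), (236, [34, 31, 28], [32, 30, 28]), (240, [37, 32, 29], [71, 68, 67]), (244, [109, 104, 103], [103, 100, 100]), (248, [107, 102, 101], [105, 102, 101]), (252, [108, 103, 101], [105, 101, 101]), (256, [108, 103, 101], [105, 102, 103]), (260, [106, 101, 99], [106, 99, 100])]
[[313.63738569 231.59408084]
 [313.70919347 215.04014047]
 [311.99226193 190.23330388]]
t 1.9667 dp [-0.26 -0.41 -0.09] rot [ 0.09 -0.06 -0.22] F [ 0.3  1.6 -0.5] w 0.998 q [-0.35  0.1   0.57  1.85 -0.06  1.21  1.53]
```

View pics/w2c.png

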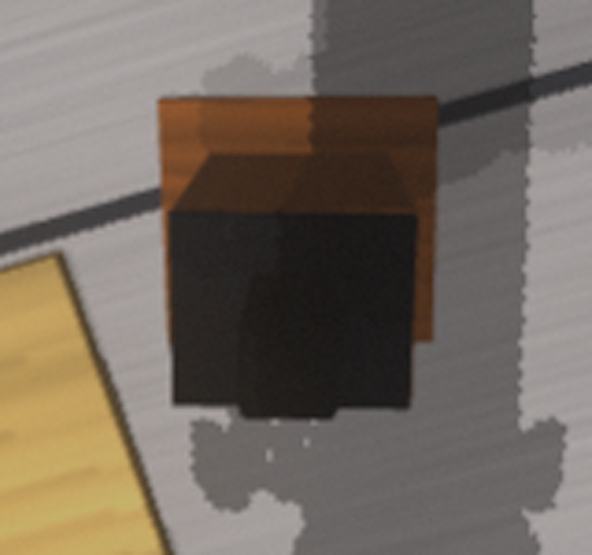

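The flange corners in the crop are at (170,212), (417,212), (411,408) and (173,404). The grip's outer top edge runs from x=238 to 335 at y=417.

```bash
python3 - <<'E'
from h import *
c=load('wrist')
f=lambda p:(np.array(p,float)+.5)/3.7-.5+[230,130]
W=onz(c,f([(170,212),(417,212),(411,408),(173,405)]),.146)[:,:2]*1000
print(W.round(1),W.mean(0),[np.linalg.norm(W[i]-W[(i+1)%4]).round(1) for i in range(4)],[np.degrees(np.arctan2(*(W[i]-W[j])[::-1])).round(1) for i,j in((1,0),(2,3))])
print(onz(c,f([(238,416),(335,416)]),.202)*1000)
m=W.mean(0);go(m[0],m[1],240,74)
E
```

```text
[[ 448.4 -154.3]
 [ 466.1  -93.1]
 [ 517.1 -108.1]
 [ 498.4 -169.8]] [ 482.50741902 -131.3214959 ] [np.float64(63.7), np.float64(53.2), np.float64(64.4), np.float64(52.4)] [np.float64(73.9), np.float64(73.2)]
[[ 489.18598894 -145.13618413  202.        ]
 [ 495.18332604 -124.31338456  202.        ]]
t 1.9667 dp [-0.15 -0.91  7.91] rot [ 0.08 -0.06  0.18] F [ 0.3  1.6 -0.5] w 0.998 q [-0.35  0.1   0.57  1.85 -0.06  1.21  1.53]
```

Emit:
arm_command(steps=[{"hand": 100, "dp": [-0.13, -0.9, 0], "rotation": [0, 0, 0.5]}, {"hand": 100, "dp": [-0.13, -0.9, 3], "rotation": [0, 0, 0.5]}, {"hand": 100, "dp": [-0.13, -0.9, 6], "rotation": [0, 0, 0.5]}, {"hand": 100, "dp": [-0.13, -0.9, 9], "rotation": [0, 0, 0.5]}, {"hand": 100, "dp": [-0.13, -0.9, 11], "rotation": [0, 0, 0.5]}, {"hand": 100, "dp": [-0.13, -0.9, 13], "rotation": [0, 0, 0.5]}, {"hand": 100, "dp": [-0.13, -0.9, 15], "rotation": [0, 0, 0.5]}, {"hand": 100, "dp": [-0.13, -0.9, 16.2], "rotation": [0, 0, 0.5]}, {"hand": 100, "dp": [-0.13, -0.9, 16.2], "rotation": [0, 0, 0.5]}, {"hand": 100, "dp": [-0.13, -0.9, 16.2], "rotation": [0, 0, 0.5]}])

```text
time: 2.8
tool_pos: [0.4824, -0.1292, 0.1573]
tcp_rot: [0.14, 0.99, 0.001, -0.001]
force: [0.2, -0.9, 0.1]
width: 1.001
grasp_force: 0.0
```

```bash
python3 -c "
from h import *
go(482.3,-131.4,155.3,73.6);print(arm.sense()['tool_pos'])
"
```

```text
t 2.8 dp [-0.05 -0.21  0.2 ] rot [ 0.1  -0.08  0.35] F [ 0.2 -0.9  0.1] w 1.001 q [-0.27  0.29  0.54  2.05 -0.2   0.85  1.68]
[ 0.48243607 -0.12921731  0.15727258]
```

Close: centring, then gripping at 60 N.

Emit:
arm_command(steps=[{"hand": 100, "dp": [-0.05, -0.2, 0.15], "rotation": [0, 0, 0.3]}, {"hand": 60, "dp": [-0.05, -0.2, 0.15], "rotation": [0, 0, 0.3]}, {"hand": 30, "dp": [-0.05, -0.2, 0.15], "rotation": [0, 0, 0.3]}, {"hand": 15, "dp": [-0.05, -0.2, 0.15], "rotation": [0, 0, 0.3]}, {"hand": 0, "dp": [-0.05, -0.2, 0.15], "rotation": [0, 0, 0.3]}, {"hand": 0, "dp": [-0.05, -0.2, 0.15], "rotation": [0, 0, 0.3]}, {"hand": 0, "dp": [-0.05, -0.2, 0.15], "rotation": [0, 0, 0.3]}, {"hand": 0, "dp": [-0.05, -0.2, 0.15], "rotation": [0, 0, 0.3]}, {"hand": 0, "dp": [-0.05, -0.2, 0.15], "rotation": [0, 0, 0.3]}, {"hand": 0, "dp": [-0.05, -0.2, 0.15], "rotation": [0, 0, 0.3]}], squeeze=60)

```text
time: 3.63
tool_pos: [0.4831, -0.1321, 0.1564]
tcp_rot: [0.143, 0.99, 0.001, 0.0]
force: [-0.1, 2.0, 5.0]
width: 0.251
grasp_force: 59.5
```

```bash
python3 -c "
from h import *
go(482.3,-131.4,155.3,73.6);print(arm.sense()['tool_pos'],arm.sense()['grasp_force'])
"
```

```text
t 3.6333 dp [0.1  0.05 0.11] rot [ 0.12  0.04 -0.04] F [-0.1  2.   5. ] w 0.251 q [-0.27  0.3   0.55  2.05 -0.21  0.85  1.68]
[ 0.48309621 -0.1321461   0.15640413] 59.49088454246521
```

Emit:
arm_command(steps=[{"hand": 0, "dp": [0, 0, -0.5], "rotation": [0, 0, 0]}, {"hand": 0, "dp": [0, 0, -2], "rotation": [0, 0, 0]}, {"hand": 0, "dp": [0, 0, -4.5], "rotation": [0, 0, 0]}, {"hand": 0, "dp": [0, 0, -7], "rotation": [0, 0, 0]}, {"hand": 0, "dp": [0, 0, -9.5], "rotation": [0, 0, 0]}, {"hand": 0, "dp": [0, 0, -12], "rotation": [0, 0, 0]}, {"hand": 0, "dp": [0, 0, -15], "rotation": [0, 0, 0]}, {"hand": 0, "dp": [0, 0, -17.5], "rotation": [0, 0, 0]}, {"hand": 0, "dp": [0, 0, -17.5], "rotation": [0, 0, 0]}, {"hand": 0, "dp": [0, 0, -17.5], "rotation": [0, 0, 0]}])

```text
time: 4.47
tool_pos: [0.4827, -0.1328, 0.3317]
tcp_rot: [0.143, 0.99, 0.001, 0.001]
force: [-0.6, 0.2, -3.5]
width: 0.253
grasp_force: 59.1
```

```bash
python3 - <<'E'
from h import *
c=shot('side');P=[[.483,-.132,z] for z in(.326,.2,.15)];q=proj(c,P);print(q)
x,y=q[1].astype(int);x0=max(0,x-75);y0=max(0,y-90);print(x0,y0)
cv2.imwrite('pics/s2.png',cv2.resize(c['image'][y0:y0+150,x0:x0+150,::-1],None,fx=4,fy=4,interpolation=2))
go(483,-132,331,73.6);print(arm.sense()['tool_pos'])
E
```

```text
[[309.3498803  219.60238221]
 [308.9866113  276.40958115]
 [308.86819696 294.96493064]]
233 186
t 4.5167 dp [-0.09  0.07 -0.08] rot [ 0.1  -0.08 -0.05] F [ 0.2  0.3 -2.8] w 0.251 q [-0.35  0.1   0.58  1.83 -0.06  1.24  1.54]
[ 0.48190489 -0.13241454  0.33023137]
```

View pics/s2.png

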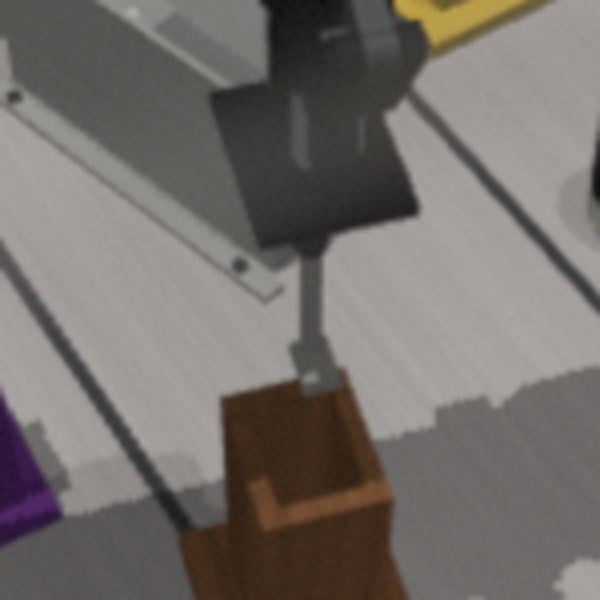

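The picker is out of the stand. Its toe (crop 320,385) points toward −y, the needed way: its x axis is at +73.6°.

```bash
python3 - <<'E'
from h import *
c=load('side')
a=np.radians(73.6);u=np.array([np.cos(a),np.sin(a)]);p=np.array([.4823,-.1325])
for d in(.13,.14,.15,.16):
    z=.3305+.0176-d
    print(d,(proj(c,[[*(p-.017*u),z],[*(p+.004*u),z],[*(p-.017*u),z+.008]])-[233,186])*4)
go(560.5,219.1,331,105.2)
E
```

```text
0.13 [[316.23053001 371.99720348]
 [300.22169502 325.93150678]
 [316.42249972 359.02910577]]
0.14 [[315.99521103 387.89024058]
 [300.16084452 342.03872496]
 [316.18305786 375.20369462]]
0.15 [[315.76490107 403.44132276]
 [300.10132365 357.80611873]
 [315.94875336 391.02746549]]
0.16 [[315.53944548 418.66112373]
 [300.04309034 373.24407531]
 [315.71942644 406.51145159]]
t 4.5167 dp [ 2.420e+00  3.594e+01 -1.000e-02] rot [  0.12  -0.05 -31.65] F [ 0.2  0.3 -2.8] w 0.251 q [-0.35  0.1   0.58  1.83 -0.06  1.24  1.54]
```

Emit:
arm_command(steps=[{"hand": 0, "dp": [0.2, 3, 0], "rotation": [0, 0, -3]}, {"hand": 0, "dp": [0.4, 6, 0], "rotation": [0, 0, -6]}, {"hand": 0, "dp": [0.7, 10, 0], "rotation": [0, 0, -10]}, {"hand": 0, "dp": [1, 14, 0], "rotation": [0, 0, -14]}, {"hand": 0, "dp": [1.2, 18, 0], "rotation": [0, 0, -18]}, {"hand": 0, "dp": [1.5, 22, 0], "rotation": [0, 0, -22]}, {"hand": 0, "dp": [1.8, 26, 0], "rotation": [0, 0, -26]}, {"hand": 0, "dp": [2, 30, 0], "rotation": [0, 0, -29]}, {"hand": 0, "dp": [2.3, 33.5, 0], "rotation": [0, 0, -31]}, {"hand": 0, "dp": [2.4, 35.9, 0], "rotation": [0, 0, -31.7]}])

```text
time: 5.35
tool_pos: [0.5598, 0.223, 0.3285]
tcp_rot: [-0.136, 0.991, 0.001, -0.002]
force: [0.8, 0.9, -1.7]
width: 0.252
grasp_force: 59.1
```

Emit:
arm_command(steps=[{"hand": 0, "dp": [0, 0, 0], "rotation": [0, 0, 0]}, {"hand": 0, "dp": [0, 0, 0], "rotation": [0, 0, 0]}, {"hand": 0, "dp": [0, 0, 0], "rotation": [0, 0, 0]}])

```text
time: 5.6
tool_pos: [0.5607, 0.2171, 0.3297]
tcp_rot: [-0.132, 0.991, -0.0, -0.001]
force: [0.4, -1.0, -2.0]
width: 0.246
grasp_force: 59.2
```

```bash
python3 - <<'E'
from h import *
c=shot('wrist','w3.png');
go(560.5,219.1,331,105.2);print(arm.sense()['tool_pos'])
E
```

```text
t 5.65 dp [-0.03  0.26 -0.06] rot [ 0.   -0.09 -0.09] F [-0.5  0.2 -0.9] w 0.253 q [-0.68  0.28  0.31  1.6  -0.09  1.28  1.48]
[0.56092028 0.21656159 0.33037012]
```

View pics/w3.png

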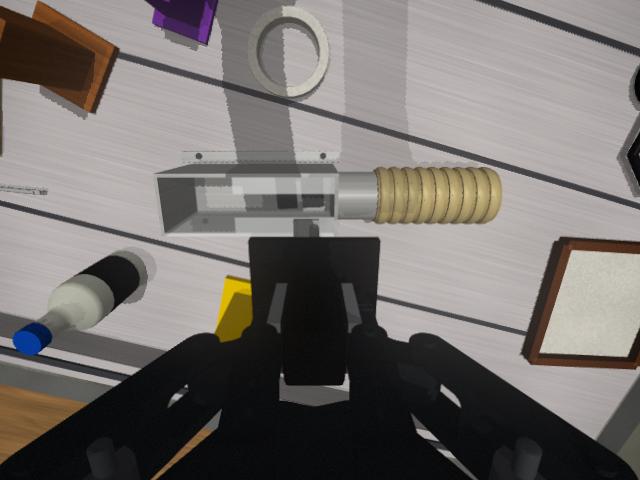

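The wrist view shows the chute's top between about (155,173) and (338,236), with the block dark in the slot near (305,200). The foot is at (307,228). I'll get the edges from pixel profiles.

```bash
python3 - <<'E'
from h import *
c=load('wrist');g=cv2.cvtColor(np.ascontiguousarray(c['image']),cv2.COLOR_RGB2GRAY)
for x in(175,220,255,275): print(x,g[168:242,x].tolist())
for y in(185,195,200,204): print(y,g[y,225:345].tolist())
m=np.array([580.69,144.78]);ux=np.array([np.cos(np.radians(105.2)),np.sin(np.radians(105.2))]);uy=np.array([-ux[1],ux[0]])
def pr(l,z): return proj(c,[[*((m+l[0]*ux+l[1]*uy)/1000),z/1000]])[0].round(1)
for l in((-99,35),(-99,-35),(99,35),(99,-35),(-15,13),(-15,-13),(0,35),(0,-35),(60,13),(60,-13)):print(l,pr(l,115))
print('blk',[pr(l,24) for l in((22,0),(86,0))],'bar',[pr(l,45) for l in((54-3,0),(57,0))])
E
```

```text
175 [105, 89, 89, 90, 90, 110, 166, 165, 161, 127, 72, 73, 71, 72, 74, 75, 75, 73, 72, 72, 74, 75, 75, 71, 73, 74, 74, 73, 73, 72, 75, 73, 73, 73, 73, 73, 74, 72, 72, 70, 73, 71, 71, 72, 72, 71, 72, 72, 73, 74, 73, 71, 72, 73, 71, 73, 74, 80, 93, 99, 100, 115, 131, 130, 148, 183, 202, 202, 192, 178, 180, 180, 182, 181]
220 [89, 90, 91, 90, 88, 122, 173, 174, 170, 148, 116, 113, 115, 113, 114, 114, 117, 113, 126, 158, 173, 175, 173, 172, 173, 175, 177, 174, 170, 173, 174, 172, 170, 171, 169, 169, 173, 171, 169, 159, 148, 150, 144, 132, 121, 111, 108, 106, 110, 111, 111, 111, 110, 110, 111, 111, 112, 112, 113, 113, 112, 112, 114, 119, 147, 184, 202, 201, 195, 185, 184, 183, 188, 187]
255 [75, 77, 76, 77, 75, 91, 116, 115, 123, 156, 186, 187, 187, 188, 189, 186, 186, 188, 186, 185, 188, 186, 185, 187, 186, 174, 140, 115, 112, 113, 112, 113, 110, 112, 112, 112, 114, 114, 114, 106, 91, 91, 95, 105, 109, 113, 108, 107, 108, 135, 165, 164, 167, 164, 164, 167, 166, 166, 165, 166, 165, 165, 166, 165, 169, 181, 184, 184, 148, 54, 35, 34, 38, 36]
275 [75, 76, 77, 75, 75, 91, 114, 115, 120, 147,
[... 2154 characters left out ...]
6, 114, 115, 113, 103, 91, 94, 91, 91, 90, 92, 93, 92, 92, 92, 92, 91, 92, 92, 67, 49, 48, 49, 49, 47, 50, 49, 50, 51, 48, 49, 48, 49, 48, 48, 48, 48, 49, 47, 72, 88, 90, 90, 87, 76, 66, 65, 65, 64, 65, 65, 66, 65, 66, 65, 67, 65, 65, 66, 64, 64, 66, 67, 66, 65, 73, 87, 93, 94, 94, 96, 87, 76, 69, 69, 71, 113, 146, 154, 154, 145, 141, 143, 142, 143, 143, 142]
(-99, 35) [152.7 174. ]
(-99, -35) [161.6 236.3]
(99, 35) [337.8 173.6]
(99, -35) [336.5 236.3]
(-15, 13) [232.4 194.2]
(-15, -13) [234.1 217.4]
(0, 35) [245.  173.7]
(0, -35) [248.8 236.3]
(60, 13) [301.4 194.1]
(60, -13) [301.7 217.4]
blk [array([276. , 191.6]), array([323.2, 191.6])] bar [array([296.6, 194.4]), array([301.2, 194.4])]
```

```bash
python3 - <<'E'
from h import *
c=load('wrist');g=cv2.cvtColor(np.ascontiguousarray(c['image']),cv2.COLOR_RGB2GRAY)
for y in(224,228,232): print(y,g[y,285:330].tolist())
p=np.array([.56092028,.21656159]);a=np.radians(105.2);u=np.array([np.cos(a),np.sin(a)])
for dx in(-17,-14,-4,4):print(dx,proj(c,[[*(p+dx/1000*u),.2043+z] for z in(0,.005)]).round(1).tolist())
go(560.2,220.0,167,105.2);print(arm.sense()['tool_pos'])
E
```

```text
224 [164, 166, 163, 164, 165, 165, 165, 165, 123, 87, 89, 85, 86, 89, 88, 87, 88, 87, 87, 87, 88, 87, 88, 87, 88, 84, 83, 78, 94, 96, 106, 122, 134, 149, 161, 165, 165, 164, 164, 165, 164, 165, 166, 168, 170]
228 [166, 164, 165, 165, 164, 164, 163, 163, 124, 90, 88, 88, 89, 87, 89, 88, 87, 87, 88, 87, 88, 88, 88, 87, 76, 69, 69, 71, 72, 71, 71, 75, 76, 87, 142, 166, 165, 164, 165, 164, 165, 166, 169, 167, 169]
232 [169, 170, 170, 171, 170, 169, 170, 169, 125, 88, 88, 83, 85, 88, 86, 88, 86, 86, 85, 87, 87, 87, 86, 82, 73, 68, 71, 70, 70, 72, 70, 72, 70, 69, 139, 170, 175, 176, 177, 176, 176, 178, 177, 177, 175]
-17 [[294.6, 228.1], [294.3, 229.8]]
-14 [[298.2, 228.1], [297.9, 229.8]]
-4 [[310.1, 228.1], [310.0, 229.8]]
4 [[319.6, 228.1], [319.7, 229.8]]
t 5.65 dp [-0.05  0.35 16.34] rot [ 0.   -0.09 -0.09] F [-0.5  0.2 -0.9] w 0.253 q [-0.68  0.28  0.31  1.6  -0.09  1.28  1.48]
[0.56092028 0.21656159 0.33037012]
```

Emit:
arm_command(steps=[{"hand": 0, "dp": [-0.03, 0.25, 2], "rotation": [0, 0, 0]}, {"hand": 0, "dp": [-0.03, 0.3, 5], "rotation": [0, 0, 0]}, {"hand": 0, "dp": [-0.03, 0.3, 8], "rotation": [0, 0, 0]}, {"hand": 0, "dp": [-0.03, 0.3, 10], "rotation": [0, 0, 0]}, {"hand": 0, "dp": [-0.03, 0.3, 12], "rotation": [0, 0, 0]}, {"hand": 0, "dp": [-0.03, 0.3, 13.5], "rotation": [0, 0, 0]}, {"hand": 0, "dp": [-0.03, 0.3, 15], "rotation": [0, 0, 0]}, {"hand": 0, "dp": [-0.03, 0.3, 16], "rotation": [0, 0, 0]}, {"hand": 0, "dp": [-0.03, 0.3, 16.3], "rotation": [0, 0, 0]}, {"hand": 0, "dp": [-0.03, 0.3, 16.3], "rotation": [0, 0, 0]}])

```text
time: 6.48
tool_pos: [0.5605, 0.2208, 0.1681]
tcp_rot: [-0.132, 0.991, 0.0, -0.0]
force: [-0.6, 0.1, -0.7]
width: 0.248
grasp_force: 59.2
```

```bash
python3 - <<'E'
from h import *
go(560.2,220.0,150,105.2);s=arm.sense();print(s['tool_pos'],s['force'],s['ft_torque'])
E
```

```text
t 6.4833 dp [ 0.05 -0.07  1.81] rot [ 0.06 -0.03 -0.03] F [-0.6  0.1 -0.7] w 0.248 q [-0.65  0.42  0.28  1.79 -0.14  0.95  1.52]
[0.56051741 0.22075076 0.1681411 ] [-0.64833099  0.10891409 -0.72455044] [ 0.00107858  0.02467791 -0.00234341]
```

Emit:
arm_command(steps=[{"hand": 0, "dp": [0, -0.05, 0.4], "rotation": [0, 0, 0]}, {"hand": 0, "dp": [0, -0.05, 0.8], "rotation": [0, 0, 0]}, {"hand": 0, "dp": [0, -0.05, 1.1], "rotation": [0, 0, 0]}, {"hand": 0, "dp": [0, -0.05, 1.2], "rotation": [0, 0, 0]}, {"hand": 0, "dp": [0, -0.05, 1.3], "rotation": [0, 0, 0]}, {"hand": 0, "dp": [0, -0.05, 1.3], "rotation": [0, 0, 0]}])

```text
time: 6.98
tool_pos: [0.5609, 0.2215, 0.1556]
tcp_rot: [-0.133, 0.991, 0.001, 0.0]
force: [-0.2, 0.0, -1.2]
width: 0.253
grasp_force: 59.2
```

Emit:
arm_command(steps=[{"hand": 0, "dp": [0, 0, 0.1], "rotation": [0, 0, 0]}, {"hand": 0, "dp": [0, 0, 0.1], "rotation": [0, 0, 0]}, {"hand": 0, "dp": [0, 0, 0.1], "rotation": [0, 0, 0]}])

```text
time: 7.23
tool_pos: [0.561, 0.2214, 0.1548]
tcp_rot: [-0.133, 0.991, 0.001, 0.0]
force: [-0.4, 0.7, -2.1]
width: 0.249
grasp_force: 59.2
```

Emit:
arm_command(steps=[{"hand": 0, "dp": [0, 0, 0.1], "rotation": [0, 0, 0]}, {"hand": 0, "dp": [0, 0, 0.1], "rotation": [0, 0, 0]}, {"hand": 0, "dp": [0, 0, 0.1], "rotation": [0, 0, 0]}])

```text
time: 7.48
tool_pos: [0.5609, 0.2214, 0.1536]
tcp_rot: [-0.133, 0.991, 0.001, 0.0]
force: [0.4, 0.7, -2.0]
width: 0.248
grasp_force: 59.2
```

Emit:
arm_command(steps=[{"hand": 0, "dp": [0, 0, 0.1], "rotation": [0, 0, 0]}, {"hand": 0, "dp": [0, 0, 0.1], "rotation": [0, 0, 0]}, {"hand": 0, "dp": [0, 0, 0.1], "rotation": [0, 0, 0]}])

```text
time: 7.73
tool_pos: [0.5609, 0.2214, 0.1526]
tcp_rot: [-0.133, 0.991, 0.001, 0.0]
force: [-0.1, -0.6, -1.9]
width: 0.252
grasp_force: 59.2
```

Emit:
arm_command(steps=[{"hand": 0, "dp": [0, 0, 0.1], "rotation": [0, 0, 0]}, {"hand": 0, "dp": [0, 0, 0.1], "rotation": [0, 0, 0]}, {"hand": 0, "dp": [0, 0, 0.1], "rotation": [0, 0, 0]}])

```text
time: 7.98
tool_pos: [0.5609, 0.2214, 0.1516]
tcp_rot: [-0.133, 0.991, 0.001, 0.0]
force: [0.2, 0.3, -2.0]
width: 0.25
grasp_force: 59.2
```

Emit:
arm_command(steps=[{"hand": 0, "dp": [0, 0, 0.1], "rotation": [0, 0, 0]}, {"hand": 0, "dp": [0, 0, 0.1], "rotation": [0, 0, 0]}, {"hand": 0, "dp": [0, 0, 0.1], "rotation": [0, 0, 0]}])

```text
time: 8.23
tool_pos: [0.5609, 0.2214, 0.1506]
tcp_rot: [-0.133, 0.991, 0.001, 0.0]
force: [-0.8, -0.4, -1.5]
width: 0.251
grasp_force: 59.2
```

Emit:
arm_command(steps=[{"hand": 0, "dp": [0, 0, 0.08], "rotation": [0, 0, 0]}, {"hand": 0, "dp": [0, 0, 0.08], "rotation": [0, 0, 0]}, {"hand": 0, "dp": [0, 0, 0.08], "rotation": [0, 0, 0]}])

```text
time: 8.48
tool_pos: [0.5611, 0.2215, 0.15]
tcp_rot: [-0.133, 0.991, 0.001, 0.001]
force: [0.2, -0.4, -1.0]
width: 0.25
grasp_force: 59.3
```

Emit:
arm_command(steps=[{"hand": 0, "dp": [0, 0, 0.08], "rotation": [0, 0, 0]}, {"hand": 0, "dp": [0, 0, 0.08], "rotation": [0, 0, 0]}, {"hand": 0, "dp": [0, 0, 0.08], "rotation": [0, 0, 0]}])

```text
time: 8.73
tool_pos: [0.5614, 0.2215, 0.1499]
tcp_rot: [-0.133, 0.991, 0.001, 0.001]
force: [-1.1, -0.5, 5.9]
width: 0.252
grasp_force: 60.1
```

```bash
python3 -c "
from h import *
s=arm.sense();print(s['tool_pos'],s['force'],s['ft_torque'])"
```

```text
[0.56136149 0.22153213 0.14993652] [-1.05402746 -0.49231637  5.89389496] [-0.25297368  0.43303199  0.00225332]
```

Contact felt at TCP z = 0.150, so the foot is on the block's top. I'll raise 3.5 mm, slide the toe under the bar, then check the force.

Emit:
arm_command(steps=[{"hand": 0, "dp": [0.05, 0, -0.2], "rotation": [0, 0, 0]}, {"hand": 0, "dp": [0.1, 0, -0.38], "rotation": [0, 0, 0]}, {"hand": 0, "dp": [0.1, -0.4, -0.38], "rotation": [0, 0, 0]}, {"hand": 0, "dp": [0.1, -0.8, -0.38], "rotation": [0, 0, 0]}, {"hand": 0, "dp": [0.1, -1.2, -0.38], "rotation": [0, 0, 0]}, {"hand": 0, "dp": [0.1, -1.5, -0.38], "rotation": [0, 0, 0]}, {"hand": 0, "dp": [0.1, -1.5, -0.38], "rotation": [0, 0, 0]}])

```text
time: 9.32
tool_pos: [0.5643, 0.2052, 0.1527]
tcp_rot: [-0.132, 0.991, 0.0, 0.0]
force: [0.3, 0.1, -1.7]
width: 0.252
grasp_force: 59.2
```

Emit:
arm_command(steps=[{"hand": 0, "dp": [0, -0.2, 0], "rotation": [0, 0, 0]}, {"hand": 0, "dp": [0, -0.4, 0], "rotation": [0, 0, 0]}, {"hand": 0, "dp": [0, -0.5, 0], "rotation": [0, 0, 0]}, {"hand": 0, "dp": [0, -0.6, 0], "rotation": [0, 0, 0]}])

```text
time: 9.65
tool_pos: [0.5651, 0.2021, 0.1528]
tcp_rot: [-0.133, 0.991, 0.002, 0.0]
force: [-1.0, 2.1, -1.8]
width: 0.251
grasp_force: 59.2
```

Emit:
arm_command(steps=[{"hand": 0, "dp": [0, -0.4, 0], "rotation": [0, 0, 0]}, {"hand": 0, "dp": [0, -0.9, 0], "rotation": [0, 0, 0]}, {"hand": 0, "dp": [0, -1.4, 0], "rotation": [0, 0, 0]}, {"hand": 0, "dp": [0, -1.9, 0], "rotation": [0, 0, 0]}, {"hand": 0, "dp": [0, -2.4, 0], "rotation": [0, 0, 0]}, {"hand": 0, "dp": [0, -2.9, 0], "rotation": [0, 0, 0]}, {"hand": 0, "dp": [0, -3.4, 0], "rotation": [0, 0, 0]}])

```text
time: 10.23
tool_pos: [0.5746, 0.1673, 0.1528]
tcp_rot: [-0.133, 0.991, 0.001, 0.0]
force: [-0.4, 2.1, -2.2]
width: 0.252
grasp_force: 59.3
```

```bash
python3 - <<'E'
from h import *
ux=np.array([np.cos(np.radians(105.2)),np.sin(np.radians(105.2))]);m=np.array([580.69,144.78])
t=m-51*ux;s=arm.sense();p=s['tool_pos'][:2]*1000 if 0 else np.array(s['tool_pos'][:2])*1000
print((p-m)@ux,(p-m)@[-ux[1],ux[0]],s['force'],s['ft_torque']);go(*t,152.8,105.2)
E
```

```text
23.36418910329071 0.002872851069437844 [-0.38616734  2.08765456 -2.20721128] [ 0.92272399  0.30299675 -0.00911633]
t 10.2333 dp [ 0.   -7.44 -0.02] rot [0.09 0.04 0.03] F [-0.4  2.1 -2.2] w 0.252 q [-0.57  0.43  0.29  1.82 -0.15  0.91  1.62]
```

Emit:
arm_command(steps=[{"hand": 0, "dp": [0, -0.6, 0], "rotation": [0, 0, 0]}, {"hand": 0, "dp": [0, -1.4, 0], "rotation": [0, 0, 0]}, {"hand": 0, "dp": [0, -2.2, 0], "rotation": [0, 0, 0]}, {"hand": 0, "dp": [0, -3.0, 0], "rotation": [0, 0, 0]}, {"hand": 0, "dp": [0, -3.8, 0], "rotation": [0, 0, 0]}, {"hand": 0, "dp": [0, -4.6, 0], "rotation": [0, 0, 0]}, {"hand": 0, "dp": [0, -5.4, 0], "rotation": [0, 0, 0]}, {"hand": 0, "dp": [0, -6.2, 0], "rotation": [0, 0, 0]}, {"hand": 0, "dp": [0, -6.9, 0], "rotation": [0, 0, 0]}, {"hand": 0, "dp": [0, -7.4, 0], "rotation": [0, 0, 0]}])

```text
time: 11.07
tool_pos: [0.5929, 0.0965, 0.1527]
tcp_rot: [-0.132, 0.991, 0.002, -0.001]
force: [-3.1, 4.1, 0.2]
width: 0.248
grasp_force: 59.5
```

```bash
python3 - <<'E'
from h import *
c=shot('side','s3.png')
ux=np.array([np.cos(np.radians(105.2)),np.sin(np.radians(105.2))]);m=np.array([580.69,144.78])
s=arm.sense();p=np.array(s['tool_pos'][:2])*1000
print((p-m)@ux,(p-m)@[-ux[1],ux[0]],s['force'],s['ft_torque'],s['tool_pos'],s['time'])
cw=shot('wrist')
a=cv2.resize(c['image'][140:260,220:340,::-1],(480,480),interpolation=2)
b=cv2.resize(cw['image'][130:280,180:340,::-1],(320,300),interpolation=2)
b=cv2.copyMakeBorder(b,0,180,0,0,0);cv2.imwrite('pics/s3c.png',np.hstack([a,b]))
E
```

```text
-50.813398413607594 0.7927342932350254 [-3.19536272  4.40484704 -1.19688579] [ 1.70829212  1.02202378 -0.03593585] [0.59324772 0.09553639 0.15275613] 11.1167
```

View pics/s3c.png

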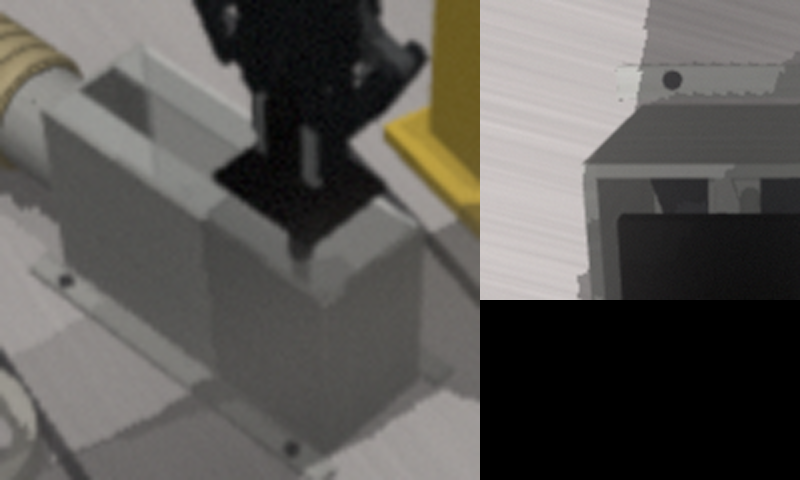

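The side crop shows the flange over the mouth. The wrist crop shows the block's dark top and the handle bar just left of the rod at (750,200), hooked and clear of the cover. Now a slow lift.

Emit:
arm_command(steps=[{"hand": 0, "dp": [0, 0, -0.3], "rotation": [0, 0, 0]}, {"hand": 0, "dp": [0, 0, -0.6], "rotation": [0, 0, 0]}, {"hand": 0, "dp": [0, 0.1, -0.8], "rotation": [0, 0, 0]}, {"hand": 0, "dp": [0, 0.2, -1.0], "rotation": [0, 0, 0]}, {"hand": 0, "dp": [0, 0.3, -1.2], "rotation": [0, 0, 0]}, {"hand": 0, "dp": [0, 0.3, -1.5], "rotation": [0, 0, 0]}, {"hand": 0, "dp": [0, 0.3, -1.5], "rotation": [0, 0, 0]}])

```text
time: 11.75
tool_pos: [0.5934, 0.0989, 0.168]
tcp_rot: [-0.133, 0.991, 0.0, 0.001]
force: [-0.7, 0.5, -6.6]
width: 0.248
grasp_force: 59.4
```

```bash
python3 -c "
from h import *
s=arm.sense();print(s['tool_pos'],s['force'],s['ft_torque'])"
```

```text
[0.59340086 0.09887906 0.16802174] [-0.66571904  0.52483244 -6.62723203] [ 0.11777477  0.32676689 -0.03004918]
```

Hooked: the load is about 4.6 N. I'll lift clear of the chute.

Emit:
arm_command(steps=[{"hand": 0, "dp": [0, 0, -0.4], "rotation": [0, 0, 0]}, {"hand": 0, "dp": [0, 0, -1], "rotation": [0, 0, 0]}, {"hand": 0, "dp": [0, 0, -1.8], "rotation": [0, 0, 0]}, {"hand": 0, "dp": [0, 0, -2.6], "rotation": [0, 0, 0]}, {"hand": 0, "dp": [0, 0, -3.4], "rotation": [0, 0, 0]}, {"hand": 0, "dp": [0, 0, -4.2], "rotation": [0, 0, 0]}, {"hand": 0, "dp": [0, 0, -5], "rotation": [0, 0, 0]}, {"hand": 0, "dp": [0, 0, -5.8], "rotation": [0, 0, 0]}, {"hand": 0, "dp": [0, 0, -6.6], "rotation": [0, 0, 0]}, {"hand": 0, "dp": [0, 0, -7.2], "rotation": [0, 0, 0]}])

```text
time: 12.58
tool_pos: [0.5933, 0.0994, 0.2409]
tcp_rot: [-0.133, 0.991, 0.001, 0.001]
force: [-0.5, -0.3, -7.6]
width: 0.251
grasp_force: 59.3
```

Emit:
arm_command(steps=[{"hand": 0, "dp": [0, 0, -0.7], "rotation": [0, 0, 0]}, {"hand": 0, "dp": [0, 0, -1.5], "rotation": [0, 0, 0]}, {"hand": 0, "dp": [0, 0, -2.3], "rotation": [0, 0, 0]}, {"hand": 0, "dp": [0, 0, -3.1], "rotation": [0, 0, 0]}, {"hand": 0, "dp": [0, 0, -3.9], "rotation": [0, 0, 0]}, {"hand": 0, "dp": [0, 0, -4.7], "rotation": [0, 0, 0]}, {"hand": 0, "dp": [0, 0, -5.4], "rotation": [0, 0, 0]}, {"hand": 0, "dp": [0, 0, -5.8], "rotation": [0, 0, 0]}, {"hand": 0, "dp": [0, 0, -6], "rotation": [0, 0, 0]}, {"hand": 0, "dp": [0, 0, -6], "rotation": [0, 0, 0]}])

```text
time: 13.42
tool_pos: [0.5932, 0.0993, 0.3002]
tcp_rot: [-0.133, 0.991, 0.001, 0.001]
force: [-0.3, -0.1, -7.7]
width: 0.246
grasp_force: 59.3
```

```bash
python3 - <<'E'
from h import *
s=arm.sense();print(s['tool_pos'],s['force'],s['ft_torque'])
c=shot('top');cy=onz(c,[(319,128)],.19)[0];print('glue',cy, onz(c,[(319,150)],.0)[0])
print('driver tip/handle',onz(c,[(386,194),(486,175)],.01))
# block centre target: board middle (550,-317); bar centre is 7 mm behind rod toward toe
for yaw in (105.2,90,75): 
    a=np.radians(yaw);print(yaw);go(550+6*np.cos(a),-317+6*np.sin(a),300,yaw)
E
```

```text
[0.59324746 0.09932615 0.30016354] [-0.27784277 -0.07135999 -7.67304295] [-0.00172462  0.02255532 -0.01750799]
glue [ 0.75108852 -0.03097279  0.19      ] [ 0.75633776 -0.028936    0.        ]
driver tip/handle [[ 0.66384009 -0.15774933  0.01      ]
 [ 0.69592799 -0.35336621  0.01      ]]
105.2
t 13.4667 dp [ 15.1  -38.43  -0.11] rot [0.09 0.05 0.06] F [-0. -1. -7.] w 0.253 q [-0.49  0.3   0.33  1.64 -0.1   1.21  1.7 ]
90
t 13.4667 dp [ 14.95 -38.45  -0.11] rot [ 0.1   0.04 15.26] F [-0. -1. -7.] w 0.253 q [-0.49  0.3   0.33  1.64 -0.1   1.21  1.7 ]
75
t 13.4667 dp [ 14.8  -38.51  -0.11] rot [1.000e-01 3.000e-02 3.026e+01] F [-0. -1. -7.] w 0.253 q [-0.49  0.3   0.33  1.64 -0.1   1.21  1.7 ]
```

Emit:
arm_command(steps=[{"hand": 0, "dp": [0.15, -0.37, 0], "rotation": [0, 0, 0]}, {"hand": 0, "dp": [0.44, -1.12, 0], "rotation": [0, 0, 0]}, {"hand": 0, "dp": [0.88, -2.23, 0], "rotation": [0, 0, 0]}, {"hand": 0, "dp": [1.46, -3.72, 0], "rotation": [0, 0, 0]}, {"hand": 0, "dp": [2.12, -5.4, 0], "rotation": [0, 0, 0]}, {"hand": 0, "dp": [2.85, -7.26, 0], "rotation": [0, 0, 0]}, {"hand": 0, "dp": [3.59, -9.12, 0], "rotation": [0, 0, 0]}, {"hand": 0, "dp": [4.32, -10.98, 0], "rotation": [0, 0, 0]}, {"hand": 0, "dp": [5.05, -12.85, 0], "rotation": [0, 0, 0]}, {"hand": 0, "dp": [5.78, -14.7, 0], "rotation": [0, 0, 0]}])

```text
time: 14.3
tool_pos: [0.5751, -0.0606, 0.2993]
tcp_rot: [-0.132, 0.991, 0.0, 0.0]
force: [0.5, -0.4, -7.4]
width: 0.252
grasp_force: 59.4
```

Emit:
arm_command(steps=[{"hand": 0, "dp": [0.73, -1.86, 0], "rotation": [0, 0, 0]}, {"hand": 0, "dp": [1.46, -3.72, 0], "rotation": [0, 0, 0]}, {"hand": 0, "dp": [2.2, -5.6, 0], "rotation": [0, 0, 0]}, {"hand": 0, "dp": [2.93, -7.45, 0], "rotation": [0, 0, 0]}, {"hand": 0, "dp": [3.66, -9.3, 0], "rotation": [0, 0, 0]}, {"hand": 0, "dp": [4.4, -11.2, 0], "rotation": [0, 0, 0]}, {"hand": 0, "dp": [5.1, -13, 0], "rotation": [0, 0, 0]}, {"hand": 0, "dp": [5.86, -14.9, 0], "rotation": [0, 0, 0]}, {"hand": 0, "dp": [6.6, -16.8, 0], "rotation": [0, 0, 0]}, {"hand": 0, "dp": [7.2, -18.3, 0], "rotation": [0, 0, 0]}])

```text
time: 15.13
tool_pos: [0.5528, -0.2569, 0.299]
tcp_rot: [-0.131, 0.991, -0.0, -0.0]
force: [-0.7, -0.8, -6.6]
width: 0.253
grasp_force: 59.4
```

Emit:
arm_command(steps=[{"hand": 0, "dp": [0.5, -1.3, 0], "rotation": [0, 0, 0]}, {"hand": 0, "dp": [0.95, -2.4, 0], "rotation": [0, 0, 0]}, {"hand": 0, "dp": [1.3, -3.3, 0], "rotation": [0, 0, 0]}, {"hand": 0, "dp": [1.6, -4.1, 0], "rotation": [0, 0, 0]}, {"hand": 0, "dp": [1.8, -4.6, 0], "rotation": [0, 0, 0]}, {"hand": 0, "dp": [1.93, -4.95, 0], "rotation": [0, 0, 0]}, {"hand": 0, "dp": [2, -5.1, 0], "rotation": [0, 0, 0]}, {"hand": 0, "dp": [2, -5.1, 0], "rotation": [0, 0, 0]}, {"hand": 0, "dp": [2, -5.1, 0], "rotation": [0, 0, 0]}, {"hand": 0, "dp": [2, -5.1, 0], "rotation": [0, 0, 0]}])

```text
time: 15.97
tool_pos: [0.5491, -0.3068, 0.2989]
tcp_rot: [-0.133, 0.991, 0.001, 0.0]
force: [-0.1, 0.3, -7.7]
width: 0.249
grasp_force: 59.4
```

```bash
python3 - <<'E'
from h import *
s=arm.sense();print(s['tool_pos'],s['force'],s['ft_torque'])
a=np.radians(105.2);go(550+6*np.cos(a),-317+6*np.sin(a),200,105.2)
E
```

```text
[ 0.54914616 -0.30679132  0.29891241] [-0.12148495  0.2986948  -7.65848339] [0.0549205  0.04503276 0.02854267]
t 15.9667 dp [ 0.2  -0.43  9.89] rot [0.12 0.07 0.12] F [-0.1  0.3 -7.7] w 0.249 q [ 0.08  0.37  0.5   1.59 -0.18  1.24  2.45]
```

Emit:
arm_command(steps=[{"hand": 0, "dp": [0.05, -0.1, 0.4], "rotation": [0, 0, 0]}, {"hand": 0, "dp": [0.1, -0.2, 1.2], "rotation": [0, 0, 0]}, {"hand": 0, "dp": [0.15, -0.3, 2.4], "rotation": [0, 0, 0]}, {"hand": 0, "dp": [0.2, -0.4, 3.8], "rotation": [0, 0, 0]}, {"hand": 0, "dp": [0.2, -0.4, 5.2], "rotation": [0, 0, 0]}, {"hand": 0, "dp": [0.2, -0.4, 6.6], "rotation": [0, 0, 0]}, {"hand": 0, "dp": [0.2, -0.4, 8], "rotation": [0, 0, 0]}, {"hand": 0, "dp": [0.2, -0.4, 9.2], "rotation": [0, 0, 0]}, {"hand": 0, "dp": [0.2, -0.4, 10.2], "rotation": [0, 0, 0]}, {"hand": 0, "dp": [0.2, -0.4, 11], "rotation": [0, 0, 0]}])

```text
time: 16.8
tool_pos: [0.5475, -0.3115, 0.1872]
tcp_rot: [-0.133, 0.991, 0.001, -0.0]
force: [0.4, 0.4, -7.0]
width: 0.253
grasp_force: 59.4
```

Emit:
arm_command(steps=[{"hand": 0, "dp": [0, 0, 0.4], "rotation": [0, 0, 0]}, {"hand": 0, "dp": [0, 0, 0.7], "rotation": [0, 0, 0]}, {"hand": 0, "dp": [0, 0, 0.9], "rotation": [0, 0, 0]}, {"hand": 0, "dp": [0, 0, 1.1], "rotation": [0, 0, 0]}, {"hand": 0, "dp": [0, 0, 1.3], "rotation": [0, 0, 0]}, {"hand": 0, "dp": [0, 0, 1.4], "rotation": [0, 0, 0]}])

```text
time: 17.3
tool_pos: [0.5482, -0.3119, 0.1751]
tcp_rot: [-0.133, 0.991, 0.001, 0.001]
force: [0.5, 0.1, -7.1]
width: 0.25
grasp_force: 59.4
```

Emit:
arm_command(steps=[{"hand": 0, "dp": [0, 0, 0.1], "rotation": [0, 0, 0]}, {"hand": 0, "dp": [0, 0, 0.2], "rotation": [0, 0, 0]}, {"hand": 0, "dp": [0, 0, 0.3], "rotation": [0, 0, 0]}, {"hand": 0, "dp": [0, 0, 0.4], "rotation": [0, 0, 0]}, {"hand": 0, "dp": [0, 0, 0.4], "rotation": [0, 0, 0]}])

```text
time: 17.72
tool_pos: [0.5481, -0.3119, 0.1711]
tcp_rot: [-0.133, 0.991, 0.001, 0.0]
force: [-0.6, 0.1, -7.3]
width: 0.248
grasp_force: 59.5
```

Emit:
arm_command(steps=[{"hand": 0, "dp": [0, 0, 0.1], "rotation": [0, 0, 0]}, {"hand": 0, "dp": [0, 0, 0.15], "rotation": [0, 0, 0]}, {"hand": 0, "dp": [0, 0, 0.2], "rotation": [0, 0, 0]}, {"hand": 0, "dp": [0, 0, 0.2], "rotation": [0, 0, 0]}])

```text
time: 18.05
tool_pos: [0.5484, -0.3119, 0.1695]
tcp_rot: [-0.133, 0.991, 0.001, 0.001]
force: [-0.6, 2.0, -1.2]
width: 0.249
grasp_force: 60.3
```

```bash
python3 -c "
from h import *
s=arm.sense();print(s['tool_pos'],s['force'],s['ft_torque'])"
```

```text
[ 0.54836737 -0.31185177  0.16953857] [-0.64081085  2.04599139 -1.2322151 ] [ 0.4396295   0.20198869 -0.00406358]
```

Emit:
arm_command(steps=[{"hand": 0, "dp": [0, 0.03, 0.1], "rotation": [0, 0, 0]}, {"hand": 0, "dp": [0, 0.06, 0.2], "rotation": [0, 0, 0]}, {"hand": 0, "dp": [0, 0.1, 0.3], "rotation": [0, 0, 0]}, {"hand": 0, "dp": [0, 0.1, 0.4], "rotation": [0, 0, 0]}, {"hand": 0, "dp": [0, 0.1, 0.4], "rotation": [0, 0, 0]}])

```text
time: 18.47
tool_pos: [0.5478, -0.3111, 0.1648]
tcp_rot: [-0.133, 0.991, 0.001, 0.0]
force: [-0.1, 0.8, -2.3]
width: 0.254
grasp_force: 60.2
```

```bash
python3 -c "
from h import *
s=arm.sense();print(s['tool_pos'],s['force'],s['ft_torque'])"
```

```text
[ 0.54777468 -0.31107383  0.16475857] [-0.10903445  0.81810069 -2.26219751] [-0.02287343  0.00459934  0.00418411]
```

Emit:
arm_command(steps=[{"hand": 0, "dp": [0, 0.2, 0], "rotation": [0, 0, 0]}, {"hand": 0, "dp": [0, 0.5, 0], "rotation": [0, 0, 0]}, {"hand": 0, "dp": [0, 0.8, 0], "rotation": [0, 0, 0]}, {"hand": 0, "dp": [0, 1.1, 0], "rotation": [0, 0, 0]}])

```text
time: 18.8
tool_pos: [0.5448, -0.2998, 0.165]
tcp_rot: [-0.133, 0.991, 0.001, 0.0]
force: [0.2, 0.6, -2.6]
width: 0.246
grasp_force: 60.2
```

Emit:
arm_command(steps=[{"hand": 0, "dp": [0, 0.3, 0], "rotation": [0, 0, 0]}, {"hand": 0, "dp": [0, 0.6, 0], "rotation": [0, 0, 0]}, {"hand": 0, "dp": [0, 0.9, 0], "rotation": [0, 0, 0]}, {"hand": 0, "dp": [0, 1.2, 0], "rotation": [0, 0, 0]}, {"hand": 0, "dp": [0, 1.3, 0], "rotation": [0, 0, 0]}, {"hand": 0, "dp": [0, 1.3, 0], "rotation": [0, 0, 0]}])

```text
time: 19.3
tool_pos: [0.5414, -0.2873, 0.165]
tcp_rot: [-0.133, 0.991, 0.001, 0.0]
force: [-0.1, -0.7, -1.2]
width: 0.253
grasp_force: 60.2
```

```bash
python3 - <<'E'
from h import *
s=arm.sense();print(s['tool_pos'],s['force'],s['ft_torque'])
c=shot('side');w=shot('wrist')
x,y=proj(c,[[.55,-.317,.04]])[0].astype(int);print(x,y)
x0=max(0,min(520,x-60));y0=max(0,min(330,y-75))
a=cv2.resize(c['image'][y0:y0+150,x0:x0+120,::-1],(440,550),interpolation=2)
x,y=proj(w,[[.55,-.317,.04]])[0].astype(int);print(x,y)
x0=max(0,min(520,x-60));y0=max(0,min(330,y-75))
b=cv2.resize(w['image'][y0:y0+150,x0:x0+96,::-1],(352,550),interpolation=2)
cv2.imwrite('pics/rel.png',np.hstack([a,b]))
E
```

```text
[ 0.54142021 -0.28726992  0.16500168] [-0.06174414 -0.68592713 -1.19528211] [ 0.02206608  0.02794197 -0.03641892]
407 397
278 228
```

View pics/rel.png

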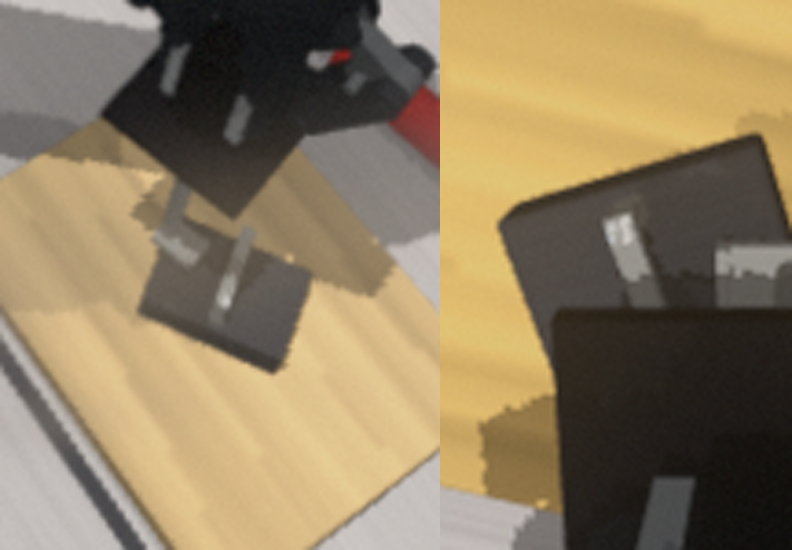

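The block stands upright on the board near its middle, and the toe is clear of the bar (crop: toe at x=715, bar up to about x=668). I'll lift the picker straight up.

Emit:
arm_command(steps=[{"hand": 0, "dp": [0, 0, -0.4], "rotation": [0, 0, 0]}, {"hand": 0, "dp": [0, 0, -1], "rotation": [0, 0, 0]}, {"hand": 0, "dp": [0, 0, -2], "rotation": [0, 0, 0]}, {"hand": 0, "dp": [0, 0, -4], "rotation": [0, 0, 0]}, {"hand": 0, "dp": [0, 0, -6.5], "rotation": [0, 0, 0]}, {"hand": 0, "dp": [0, 0, -9], "rotation": [0, 0, 0]}, {"hand": 0, "dp": [0, 0, -12], "rotation": [0, 0, 0]}, {"hand": 0, "dp": [0, 0, -15], "rotation": [0, 0, 0]}, {"hand": 0, "dp": [0, 0, -16.6], "rotation": [0, 0, 0]}, {"hand": 0, "dp": [0, 0, -16.6], "rotation": [0, 0, 0]}])

```text
time: 20.23
tool_pos: [0.5429, -0.2897, 0.3368]
tcp_rot: [-0.132, 0.991, -0.002, 0.005]
force: [0.6, -0.6, -1.3]
width: 0.249
grasp_force: 60.3
```

```bash
python3 -c "
from h import *
go(483.1,-132.1,331,73.6);s=arm.sense();print(s['tool_pos'],s['force'])"
```

```text
t 20.2333 dp [ 1.64 16.78  0.49] rot [-0.12  0.57 31.62] F [ 0.6 -0.6 -1.3] w 0.249 q [ 0.04  0.31  0.51  1.57 -0.16  1.29  2.41]
[ 0.54293708 -0.28974127  0.33678173] [ 0.64080258 -0.6166996  -1.25182746]
```

Emit:
arm_command(steps=[{"hand": 0, "dp": [0.2, 2, 0.1], "rotation": [0, 0, 5]}, {"hand": 0, "dp": [0.5, 5, 0.2], "rotation": [0, 0, 10]}, {"hand": 0, "dp": [0.8, 8, 0.2], "rotation": [0, 0, 16]}, {"hand": 0, "dp": [1.1, 11, 0.2], "rotation": [0, 0, 22]}, {"hand": 0, "dp": [1.4, 14, 0.2], "rotation": [0, 0, 27]}, {"hand": 0, "dp": [1.6, 16, 0.2], "rotation": [0, 0, 31]}, {"hand": 0, "dp": [1.64, 16.8, 0.2], "rotation": [0, 0, 31.6]}, {"hand": 0, "dp": [1.64, 16.8, 0.2], "rotation": [0, 0, 31.6]}, {"hand": 0, "dp": [1.64, 16.8, 0.2], "rotation": [0, 0, 31.6]}, {"hand": 0, "dp": [1.64, 16.8, 0.2], "rotation": [0, 0, 31.6]}])

```text
time: 21.07
tool_pos: [0.4812, -0.1313, 0.3289]
tcp_rot: [0.143, 0.99, 0.001, 0.0]
force: [0.8, -0.1, -2.2]
width: 0.249
grasp_force: 60.2
```

```bash
python3 -c "
from h import *
go(483.1,-132.1,162,73.6);s=arm.sense();print(s['tool_pos'],s['force'])"
```

```text
t 21.0667 dp [-0.21 -0.04 16.69] rot [ 0.06 -0.01 -0.01] F [ 0.8 -0.1 -2.2] w 0.249 q [-0.28  0.09  0.51  1.83 -0.05  1.23  1.53]
[ 0.48119769 -0.13130557  0.32894845] [ 0.83164918 -0.13798259 -2.17966245]
```

Emit:
arm_command(steps=[{"hand": 0, "dp": [-0.2, -0.04, 0.5], "rotation": [0, 0, 0]}, {"hand": 0, "dp": [-0.2, -0.04, 2.5], "rotation": [0, 0, 0]}, {"hand": 0, "dp": [-0.2, -0.04, 5], "rotation": [0, 0, 0]}, {"hand": 0, "dp": [-0.2, -0.04, 7.5], "rotation": [0, 0, 0]}, {"hand": 0, "dp": [-0.2, -0.04, 10], "rotation": [0, 0, 0]}, {"hand": 0, "dp": [-0.2, -0.04, 12.5], "rotation": [0, 0, 0]}, {"hand": 0, "dp": [-0.2, -0.04, 14.5], "rotation": [0, 0, 0]}, {"hand": 0, "dp": [-0.2, -0.04, 16], "rotation": [0, 0, 0]}, {"hand": 0, "dp": [-0.2, -0.04, 16.7], "rotation": [0, 0, 0]}, {"hand": 0, "dp": [-0.2, -0.04, 16.7], "rotation": [0, 0, 0]}])

```text
time: 21.9
tool_pos: [0.4821, -0.1316, 0.1604]
tcp_rot: [0.143, 0.99, 0.0, -0.002]
force: [0.2, -0.7, -1.2]
width: 0.253
grasp_force: 60.2
```

```bash
python3 -c "
from h import *
go(483.1,-132.1,156.6,73.6);s=arm.sense();print(s['tool_pos'],s['force'])"
```

```text
t 21.9 dp [-0.11 -0.03  0.38] rot [ 0.02 -0.21 -0.03] F [ 0.2 -0.7 -1.2] w 0.253 q [-0.22  0.28  0.49  2.04 -0.17  0.86  1.65]
[ 0.4821449  -0.13155207  0.16038355] [ 0.18225474 -0.68658806 -1.22581774]
```

Emit:
arm_command(steps=[{"hand": 0, "dp": [-0.05, 0, 0.1], "rotation": [0, 0, 0]}, {"hand": 0, "dp": [-0.1, 0, 0.2], "rotation": [0, 0, 0]}, {"hand": 0, "dp": [-0.1, 0, 0.25], "rotation": [0, 0, 0]}, {"hand": 0, "dp": [-0.1, 0, 0.25], "rotation": [0, 0, 0]}, {"hand": 0, "dp": [-0.1, 0, 0.25], "rotation": [0, 0, 0]}])

```text
time: 22.32
tool_pos: [0.4845, -0.1312, 0.1603]
tcp_rot: [0.142, 0.99, 0.001, 0.001]
force: [-0.6, -0.0, -1.6]
width: 0.249
grasp_force: 60.2
```

Emit:
arm_command(steps=[{"hand": 0, "dp": [0, 0, 0.07], "rotation": [0, 0, 0]}, {"hand": 0, "dp": [0, 0, 0.07], "rotation": [0, 0, 0]}, {"hand": 0, "dp": [0, 0, 0.07], "rotation": [0, 0, 0]}])

```text
time: 22.57
tool_pos: [0.4842, -0.1311, 0.1591]
tcp_rot: [0.142, 0.99, 0.001, 0.0]
force: [-0.1, -1.4, -1.9]
width: 0.25
grasp_force: 60.2
```

Emit:
arm_command(steps=[{"hand": 0, "dp": [0.08, -0.12, 0], "rotation": [0, 0, 0]}, {"hand": 0, "dp": [0.08, -0.12, 0.1], "rotation": [0, 0, 0]}, {"hand": 0, "dp": [0.08, -0.12, 0.18], "rotation": [0, 0, 0]}, {"hand": 0, "dp": [0.08, -0.12, 0.18], "rotation": [0, 0, 0]}])

```text
time: 22.9
tool_pos: [0.4829, -0.1321, 0.157]
tcp_rot: [0.142, 0.99, 0.001, -0.0]
force: [-0.9, 0.6, -2.7]
width: 0.249
grasp_force: 60.2
```

Emit:
arm_command(steps=[{"hand": 0, "dp": [0, 0, 0.08], "rotation": [0, 0, 0]}, {"hand": 0, "dp": [0, 0, 0.08], "rotation": [0, 0, 0]}, {"hand": 0, "dp": [0, 0, 0.08], "rotation": [0, 0, 0]}])

```text
time: 23.15
tool_pos: [0.4831, -0.1321, 0.1565]
tcp_rot: [0.142, 0.99, 0.001, 0.0]
force: [-0.4, -0.1, -1.1]
width: 0.249
grasp_force: 60.2
```

Emit:
arm_command(steps=[{"hand": 0, "dp": [0, 0, 0.05], "rotation": [0, 0, 0]}, {"hand": 0, "dp": [0, 0, 0.05], "rotation": [0, 0, 0]}, {"hand": 0, "dp": [0, 0, 0.05], "rotation": [0, 0, 0]}])

```text
time: 23.4
tool_pos: [0.4832, -0.1321, 0.1564]
tcp_rot: [0.142, 0.99, 0.001, 0.0]
force: [-2.2, 0.6, 4.7]
width: 0.254
grasp_force: 61.0
```

Seated: the force rose to 4.7 N at the original height. I'll release and retreat upward.

Emit:
arm_command(steps=[{"hand": 10, "dp": [0, 0, 0], "rotation": [0, 0, 0]}, {"hand": 40, "dp": [0, 0, 0], "rotation": [0, 0, 0]}, {"hand": 70, "dp": [0, 0, 0], "rotation": [0, 0, 0]}, {"hand": 100, "dp": [0, 0, 0], "rotation": [0, 0, 0]}, {"hand": 100, "dp": [0, 0, 0], "rotation": [0, 0, 0]}, {"hand": 100, "dp": [0, 0, 0], "rotation": [0, 0, 0]}, {"hand": 100, "dp": [0, 0, 0], "rotation": [0, 0, 0]}, {"hand": 100, "dp": [0, 0, 0], "rotation": [0, 0, 0]}])

```text
time: 24.07
tool_pos: [0.4831, -0.1321, 0.1559]
tcp_rot: [0.142, 0.99, 0.001, 0.0]
force: [-0.4, 0.3, -0.5]
width: 0.998
grasp_force: 0.0
```

Emit:
arm_command(steps=[{"hand": 100, "dp": [0, 0, -1], "rotation": [0, 0, 0]}, {"hand": 100, "dp": [0, 0, -3], "rotation": [0, 0, 0]}, {"hand": 100, "dp": [0, 0, -6], "rotation": [0, 0, 0]}, {"hand": 100, "dp": [0, 0, -9], "rotation": [0, 0, 0]}, {"hand": 100, "dp": [0, 0, -12], "rotation": [0, 0, 0]}, {"hand": 100, "dp": [0, 0, -15], "rotation": [0, 0, 0]}, {"hand": 100, "dp": [0, 0, -17], "rotation": [0, 0, 0]}, {"hand": 100, "dp": [0, 0, -17], "rotation": [0, 0, 0]}, {"hand": 100, "dp": [0, 0, -17], "rotation": [0, 0, 0]}, {"hand": 100, "dp": [0, 0, -17], "rotation": [0, 0, 0]}])

```text
time: 24.9
tool_pos: [0.4824, -0.1323, 0.3255]
tcp_rot: [0.142, 0.99, 0.001, -0.0]
force: [-0.4, -0.8, -0.2]
width: 1.0
grasp_force: 0.0
```

```bash
python3 - <<'E'
from h import *
s=arm.sense();print(s['width'],s['force'],s['tool_pos'])
arm.camera('side');w=shot('wrist')
im=w['image'];m=((im.max(2)<46)).astype(np.uint8)*255
mm=np.zeros_like(m);mm[150:262,255:360]=m[150:262,255:360]
mm=cv2.morphologyEx(mm,cv2.MORPH_OPEN,np.ones((5,5)))
k=max(cv2.findContours(mm,0,cv2.CHAIN_APPROX_NONE)[0],key=cv2.contourArea)
print(cv2.boundingRect(k),cv2.contourArea(k))
W=onz(w,k.reshape(-1,2),.146);print(cv2.minAreaRect((W[:,:2]*1000).astype(np.float32)))
P=proj(w,[[.4825+sx*.032*np.cos(np.radians(73.6))-sy*.026*np.sin(np.radians(73.6)),-.1317+sx*.032*np.sin(np.radians(73.6))+sy*.026*np.cos(np.radians(73.6)),.146] for sx in(-1,1) for sy in (-1,1)]);print('expected flange',P.round(1).tolist())
E
```

```text
0.9999484098715138 [-0.38369804 -0.84818804 -0.15441699] [ 0.48240869 -0.13225239  0.32553982]
(282, 186, 65, 54) 3162.5
((482.9344482421875, -133.24136352539062), (63.05839920043945, 54.058101654052734), 73.68392944335938)
expected flange [[284.2, 237.2], [282.8, 186.2], [347.1, 237.3], [348.8, 186.2]]
```

```bash
python3 - <<'E'
from h import *
c=shot('top');im=c['image'];m=(im.max(2)<110).astype(np.uint8)*255
mm=np.zeros_like(m);mm[212:290,422:522]=m[212:290,422:522]
k=max(cv2.findContours(mm,0,cv2.CHAIN_APPROX_NONE)[0],key=cv2.contourArea)
W=onz(c,k.reshape(-1,2),.035);r=cv2.minAreaRect((W[:,:2]*1000).astype(np.float32));print(r)
if np.hypot(r[0][0]-550,r[0][1]+317)<30: print(arm.finish_job())
E
```

```text
((530.076904296875, -297.53765869140625), (157.97503662109375, 107.77616882324219), 88.6831283569336)
the job is handed in; nothing more can be done
None
```

The job is handed in: the steel block stands upright near the board's middle and the picker hangs in its stand, with no force reading during contact above about 6 N. The wrist camera confirmed the picker's placement, but my last check of the block failed because its mask likely caught the arm's shadow. The block's position therefore rests on the side and wrist pictures taken when I unhooked it.

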